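# Check that a press screw holds its torque

### The job

Check that the clamp screw of the small green press is tight: set the torque key squarely down over the screw's flat brass head and let go of it there. Then take the key by its black lever and swing the lever clockwise (seen from above) until its black index line stands in the green band, and keep it there for about a second, without passing into the red and without the screw turning. Let the lever come back, let go, and leave the key seated on the screw; leave the tape roll, the pot and the loupe alone.

Things in the scene. Friction and masses are not known exactly. Their poses are not given: they have to be found in the camera images.
- press: Small green screw press, fixed to the table: base 95 x 116 mm (x, y), bridge 36 x 116 mm along its own y with its top at z = 70 mm, screw axis upright through the centre. Origin: centre of the underside; z up.
- screw_seat (a point): Centre of the top face of the screw's round steel collar (52 mm diameter, top 76 mm above the table); turns with the screw. The brass head stands on it: 30 mm long along this point's x, 10 mm wide along y, 16 mm high, upper edges and ends rounded at 5 mm radius. z up. The screw is tight: it resists up to about 2.2 N m and must not turn.
- screw_mark (a point): Small red mark on the collar, 23.5 mm from the screw axis along the head's length; it moves only if the screw turns.
- key: Torque key, loose, about 0.47 kg, standing upright on its dark steel socket (48 x 30 mm in x, y, 20 mm high); steel disc above (54 mm diameter, to 26 mm); aluminium lever along x; blue square grip post 24 x 24 mm, from 36 to 74 mm above the rim. Origin: centre of the socket's rim, the underside; z up; x points along the unloaded lever.
- key_socket (a point): Centre of the rim of the key's socket (its underside); axes as key. The recess below is 34 x 14 mm and 20 mm deep, long side along x; it drops over the brass head with 2 mm to spare on each side, either way round, until the rim stands on the collar. Seated, this point coincides with screw_seat.
- key_post (a point): Point on the axis of the blue grip post, 58 mm above the rim; axes as key.
- lever_grip (a point): Point on the lever's black grip, 110 mm from the key's axis and 14 mm above the rim. The grip is 12 mm wide, 16 mm high, 80 mm long (66 to 146 mm from the axis). Its x points outward along the lever, z up; turns with the lever.
- key_lever (a joint): Lever angle on the key, rad: 0 unloaded, positive clockwise from above. A spring (1.8 N m/rad) returns it to 0; stops at -0.3 and 0.85. The scale under the lever (radius 54 mm, fixed to the key) is white, green from 0.30 to 0.62, then red; the black line along the lever's 5 mm arm reads it. The key first turns up to about 0.15 rad on the head till the play is taken up.
- tape_roll: White tape roll, 62 mm diameter, 48 mm high, loose bystander. Origin: centre of its underside.
- pill_pot: White lidded pot, 38 mm diameter, 58 mm high, loose bystander. Origin: centre of its underside.
- loupe: Red folding loupe, 36 x 52 x 14 mm, loose bystander. Origin: centre of its underside.

How it is judged:
By the outcome, as a careful person would: the job done as asked, in the order asked, and still so for the second after the job is handed in, with the robot touching nothing.
It also fails if it takes over 56 s, if anything falls off the work surface, if the arm or the gripper's body presses on something with over 40 N, if the wrist force passes 120 N, or if a joint passes its speed limit or range.

### The arm

A 6-joint arm with a two-finger parallel gripper is mounted at the origin on a cart in front of the work surface, level with it; the furniture and walls round the work are solid. World frame = base frame: x ahead of the robot, y to its left, z up, the work surface at z = 0. Lengths are in m, angles in rad, forces in N, time in s.
With the tool pointing down it reaches from about 0.35 to 0.95 m from the base axis. Payload 17.4 kg.
Tool frame: the origin (TCP) lies between the finger pads; the fingertips stand r.tips_ahead ahead of it and the grasp point (between the pads) is the TCP (r.tips_ahead is the distance from the TCP to the fingertips, in m); z points along the fingers, y is the line along which they close (so a half turn about z gives the same grasp; the last joint's range is limited). The gripper opens to 93 mm and grips with 3 to 60 N. Pads are 15 mm wide; open, the fingers measure 128 mm over their backs; the gripper's body (75 mm by 188 mm) begins 65 mm behind the grasp point.
Start: joints at [1.302, 0.116, 1.442, -0, 1.584, -0.038], TCP at [0.154, 0.657, 0.238] pointing down, gripper open.
Joint ranges: [-2.83, 2.83], [-0.83, 2.19], [0.07, 2.5], [-1.14, 4.28], [0.01, 3], [-2.97, 2.97]. Speed limits (rad/s): [1.89, 1.89, 2.22, 3.14, 3.14, 3.14].

### API

Orientations are given as a unit quaternion [w, x, y, z].
In Python, from plant import r gives the robot as it stands.
- The arm moves only by the tool move_arm, never from a script. Its argument "motion" is one flat list of numbers, 7 for each row, row after row: the opening in per cent of the stroke, from 0 (shut) to 100 (fully open), then the shift along the tool's x, y, z in m, then the turn, a rotation vector about the tool's x, y, z in degrees. A call has 1 to 12 rows; each row shifts and turns the commanded pose from where the row before left it, along the tool's axes as they then stand; what a row does not reach is not made up. A row lasts 1/12 s, in which the tool goes at most 41.7 mm and 7.16 degrees, less where a joint would pass 70% of its speed; a pose out of reach is approached as far as the arm can. A call is refused whole if a number of a shift passes 0.0417 or a number of a turn 7.16, either way. A call with a gripper value outside its range is refused whole. The fingers move at their own pace and stop on an object; the grip force is fixed at half the most. Time passes only in rows, so rows that do not move let the fingers close. It gives the time, the measured TCP pose, the force, the opening and the grip force at its end, in the units of the state.
- r.sense(): the state, without advancing time (a new reading comes with each control period).
- r.camera(name): name is "scene" or "top" or "wrist"; returns (picture, depth): 384x512x3 uint8, blue, green, red; 384x512 float32, m along the optical axis (not along the pixel's ray), 0 where there is no reading.
- r.camera_params(name): a dict with "mtx" (3x3 intrinsics, pixels), "world_from_camera" (4x4, takes a point from camera to world coordinates). Camera axes: x right, y down, z forward; pixel columns grow to the right and rows downward; lengths in m; the calibration is good to about 2 mm. A picture is of the moment at which its call begins: read the wrist's pose just before it. camera_params takes no time and is no camera call; for the wrist camera it gives the pose at the moment of the call.
- r.finish_job(): hands the job in; it is judged then, once.
The state is a dict: "time": time; "joint_pos": joint angles; "qvel": joint speeds; "tau": joint torques, N m; "eef_pos": TCP position; "tcp_rot": TCP orientation; "ft_force": force on the tool from outside, world axes, zero at the start; "wrist_torque": the same for the moment, N m; "width": opening from 0.0 (shut) to 1.0 (fully open); "gripper_force": force on a finger pad.
Only numpy, scipy, OpenCV 4.12 (cv2) and the standard library are available. Lean on these libraries where they do the work, as an engineer would, in place of code of your own. Each camera call takes 0.05 s, during which the arm holds its last target. There are 200 camera calls.

## Working session

There is one attempt and no reset: what is moved stays moved. The work goes in short steps, Python scripts to look and compute and a tool call to move; the robot and the scene stay as the last step left them, time stands still between calls to the robot, and variables do not carry over. Pictures are saved under pics/ and viewed, at most 10 in all, crops included, and the job is handed in when it is done.

Besides the shell and the picture viewer there is one more tool, called after ">>>" as name(argument=value, ...), one argument or row to a line, values as JSON. move_arm: Moves the arm, as the interface text tells. Its arguments: {"type":"object","properties":{"motion":{"type":"array","items":{"type":"number"}}},"required":["motion"]}

```bash
ls; mkdir -p pics; python3 - <<'E'
from plant import r
import cv2,numpy as np
print(r.sense(), r.tips_ahead)
for n in("top","scene"):
    im,d=r.camera(n); cv2.imwrite(f"pics/{n}0.png",im); np.savez(f"pics/{n}0.npz",im=im,d=d,**r.camera_params(n)); print(r.camera_params(n))
a=cv2.imread("pics/top0.png");b=cv2.imread("pics/scene0.png")
E
```

```text
pics
{'time': 0.0, 'joint_pos': array([ 1.30219457e+00,  1.16479547e-01,  1.44226070e+00,  2.73279331e-05,
        1.58399921e+00, -3.78126514e-02]), 'qvel': array([ 0.00026055, -0.00120422, -0.00032528, -0.00017993, -0.00075378,
        0.000727  ]), 'tau': array([-9.63530547e-04, -7.21280551e+01, -6.22618032e+01,  7.77520286e-02,
        2.41539156e-02, -8.23920686e-05]), 'eef_pos': array([0.15436459, 0.65692557, 0.23691234]), 'tcp_rot': array([-1.01008646e-04,  1.15138437e-01,  9.93349290e-01, -5.64598944e-04]), 'ft_force': array([ 0.65481157, -1.03371038,  0.46833779]), 'wrist_torque': array([ 0.01453335,  0.01594724, -0.01552723]), 'gripper_force': 0.0, 'width': 0.9988744722268588} 0.019
{'mtx': array([[476.99260667,   0.        , 254.92454488],
       [  0.        , 476.99260667, 191.23339821],
       [  0.        ,   0.        ,   1.        ]]), 'world_from_camera': array([[-0.00582357, -0.9959496 ,  0.08972449,  0.50670988],
       [-0.99994252,  0.00499203, -0.00948927,  0.25235825],
       [ 0.00900292, -0.08977459, -0.99592142,  1.08897744],
       [ 0.        ,  0.        ,  0.        ,  1.        ]])}
{'mtx': array([[372.37661772,   0.        , 257.01053674],
       [  0.        , 372.37661772, 184.20580285],
       [  0.        ,   0.        ,   1.        ]]), 'world_from_camera': array([[ 0.72163325, -0.42139974,  0.54924285,  0.04736682],
       [-0.69227376, -0.44107517,  0.57114773, -0.31249318],
       [ 0.00157588, -0.79238561, -0.6100185 ,  0.6846539 ],
       [ 0.        ,  0.        ,  0.        ,  1.        ]])}
```

View pics/top0.png

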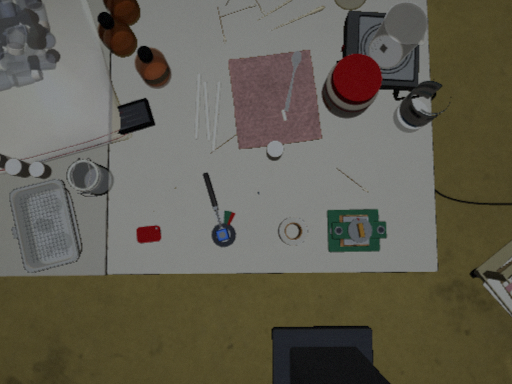

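View pics/scene0.png

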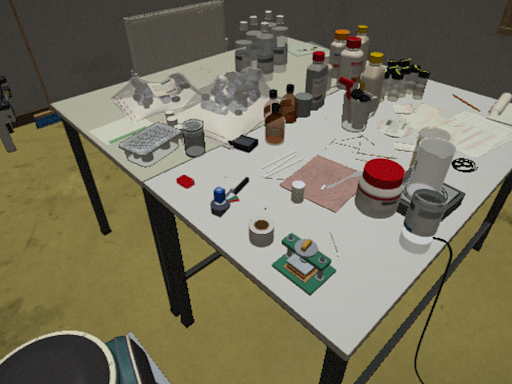

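The top view shows the key at about (223,234) with its lever running up to (208,178), and the press at (357,230) with its brass head near (361,230). The tape roll at (293,232) lies between them, the loupe is at (148,234) and the pot at (275,150).

```bash
cat > h.py <<'E'
import cv2,numpy as np
def ray(P,uv,z):
    M=P["world_from_camera"]; uv=np.atleast_2d(np.asarray(uv,float))
    d=np.c_[uv,np.ones(len(uv))]@np.linalg.inv(P["mtx"]).T@M[:3,:3].T; o=M[:3,3]
    return o+d*((z-o[2])/d[:,2])[:,None]
def mask(im,lo,hi,roi=None):
    m=cv2.inRange(cv2.cvtColor(im,cv2.COLOR_BGR2HSV),np.array(lo),np.array(hi))
    if roi: k=np.zeros_like(m);x0,y0,x1,y1=roi;k[y0:y1,x0:x1]=255;m&=k
    return m
def big(m):
    c=max(cv2.findContours(m,cv2.RETR_EXTERNAL,cv2.CHAIN_APPROX_NONE)[0],key=cv2.contourArea);return c
E
python3 - <<'E'
from h import *
P=np.load("pics/top0.npz");im=P["im"]
def rep(n,m,z):
    c=big(m);(u,v),wh,a=cv2.minAreaRect(c); b=ray(P,cv2.boxPoints(((u,v),wh,a)),z)
    p=ray(P,[(u,v)],z)[0]; e=b[[1,2]]-b[[0,1]]; L=np.linalg.norm(e,axis=1); k=e[L.argmax()]
    print(n,p.round(4),"size",L.round(4),"dir deg",np.degrees(np.arctan2(k[1],k[0])).round(1),"area",cv2.contourArea(c))
rep("post",mask(im,(105,110,60),(125,255,255),(205,215,245,255)),.074)
rep("grip",mask(im,(0,0,0),(180,255,60),(195,165,222,212)),.022)
rep("brass",mask(im,(12,110,100),(30,255,255),(348,215,380,245)),.092)
rep("press",mask(im,(60,90,30),(90,255,255),(320,200,395,260)),.03)
v=np.hstack([cv2.resize(im[165:255,190:250],None,fx=6,fy=6,interpolation=2),cv2.resize(im[200:260,325:390],None,fx=6,fy=6,interpolation=2)[:].copy() if 0 else cv2.resize(im[185:275,325:390],None,fx=6,fy=6,interpolation=2)])
cv2.imwrite("pics/c1.png",v)
E
```

```text
post [0.5071 0.3132 0.074 ] size [0.0247 0.0234] dir deg -71.9 area 108.0
grip [0.6082 0.3433 0.022 ] size [0.0114 0.0773] dir deg -163.3 area 137.5
brass [0.5149 0.0214 0.092 ] size [0.007  0.0273] dir deg -170.1 area 31.5
press [0.5147 0.0175 0.03  ] size [0.1271 0.0885] dir deg -90.3 area 2075.5
```

View pics/c1.png

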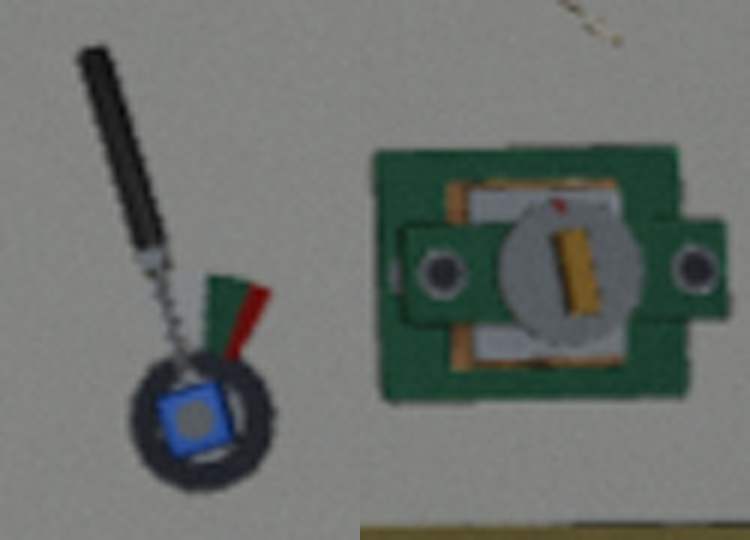

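The top view gives plausible sizes. The key is at (0.507, 0.313) with yaw about 16.7°. The head is at about (0.515, 0.021) with yaw about 10°, and the red mark agrees with that direction. I'll turn the tool to yaw 106.7° and fly over the key.

>>> move_arm(
  motion=[100,0,0,0,0,0,-6,100,0,0,0,0,0,-6,100,0,0,0,0,0,-6,100,0,0,0,0,0,-6,100,0,0,0,0,0,-6,100,-0.016,-0.0287,0,0,0,0,100,-0.016,-0.0287,0,0,0,0,100,-0.016,-0.0287,0,0,0,0,100,-0.016,-0.0287,0,0,0,0,100,-0.016,-0.0287,0,0,0,0,100,-0.016,-0.0287,0,0,0,0,100,-0.016,-0.0287,0,0,0,0],
)

```text
time: 1.1
eef_pos: [0.3204, 0.4957, 0.2374]
tcp_rot: [-0.0, -0.146, 0.989, -0.0]
ft_force: [0.2, 0.0, 0.5]
width: 0.997
gripper_force: 0.0
```

>>> move_arm(
  motion=[100,-0.016,-0.0287,0,0,0,0,100,-0.016,-0.0287,0,0,0,0,100,-0.016,-0.0287,0,0,0,0,100,-0.016,-0.0287,0,0,0,0,100,-0.016,-0.0287,0,0,0,0,100,-0.016,-0.0287,0,0,0,0,100,-0.016,-0.0287,0,0,0,0,100,-0.016,-0.0287,0,0,0,0,100,0,0,0,0,0,0,100,0,0,0,0,0,0],
)

```text
time: 1.93
eef_pos: [0.5092, 0.3131, 0.2371]
tcp_rot: [-0.0, -0.145, 0.989, -0.0]
ft_force: [-0.3, 0.3, -0.1]
width: 1.002
gripper_force: 0.0
```

```bash
cat >> h.py <<'E'
from scipy.spatial.transform import Rotation as R
def pose(s):
    q=s["tcp_rot"]; M=R.from_quat([q[1],q[2],q[3],q[0]]).as_matrix(); return s["eef_pos"],M
def yaw(M): return np.degrees(np.arctan2(M[1,1],M[0,1]))
def go(s,p,y=None):
    """remaining turn about tool z (deg) then shift in the tool axes after that turn"""
    e,M=pose(s); w=0 if y is None else (y-yaw(M)+90)%180-90
    T=R.from_rotvec([0,0,np.radians(w)]).as_matrix()@M
    print("t",round(s["time"],2),"pos",e.round(4),"yaw",yaw(M).round(2),"tilt",np.degrees(M[:2,2]).round(2),"F",s["ft_force"].round(1),"w",round(s["width"],3),"tau",s["wrist_torque"].round(2))
    print(" turn z",round(-w,2),"shift",(T.T@(np.array(p)-e)).round(4))
E
python3 - <<'E'
from h import *; from plant import r
s=r.sense();go(s,(.507,.313,.2),106.7)
P=r.camera_params("wrist");im,d=r.camera("wrist");cv2.imwrite("pics/w1.png",im);np.savez("pics/w1.npz",im=im,d=d,**P)
print(P["world_from_camera"].round(3))
E
```

```text
t 1.93 pos [0.5092 0.3131 0.2371] yaw 106.64 tilt [-0.05 -0.02] F [-0.3  0.3 -0.1] w 1.002 tau [ 0.    0.03 -0.02]
 turn z -0.06 shift [0.0021 0.0005 0.0371]
[[-0.286  0.928  0.237  0.445]
 [ 0.958  0.277  0.071  0.293]
 [ 0.001  0.247 -0.969  0.385]
 [ 0.     0.     0.     1.   ]]
```

View pics/w1.png

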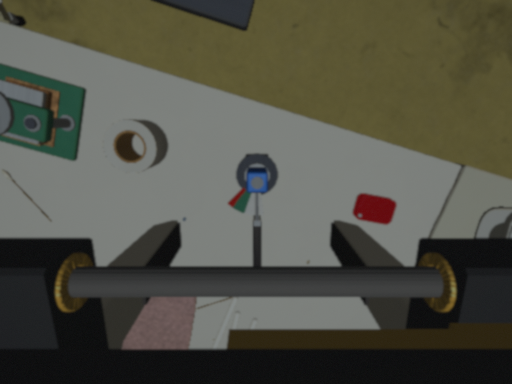

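The wrist view has the post centred between the fingers at about (257,180), with the lever running straight down the image to (257,265), so the tool is aligned with it. I'll refine the post's position from this picture and then go down.

```bash
python3 - <<'E'
from h import *; from plant import r
P=np.load("pics/w1.npz");im=P["im"]
m=mask(im,(105,110,120),(125,255,255),(230,150,285,205));c=big(m);print(cv2.boundingRect(c))
x,y,w,h=cv2.boundingRect(c);print(cv2.minAreaRect(c), ray(P,[(x+w/2,y+w/2)],.074), ray(P,[(x+w/2,y)],.074))
print(P["d"][170:196:3,257].round(3))
m=mask(im,(0,0,0),(180,255,70),(235,222,280,264));c=big(m);vx,vy,x0,y0=cv2.fitLine(c,2,0,.01,.01).ravel();print(x0,y0,cv2.boundingRect(c))
g=ray(P,[(x0,y0),(x0+20*vx,y0+20*vy)],.022);print(g);k=g[1]-g[0];print(np.degrees(np.arctan2(k[1],k[0])))
E
```

```text
(248, 174, 19, 18)
((257.0, 182.5), (17.0, 18.0), 90.0) [[0.50842974 0.31519665 0.074     ]] [[0.4981708  0.31210883 0.074     ]]
[0.323 0.316 0.315 0.315 0.315 0.316 0.317 0.32  0.36 ]
256.67856 245.0 (253, 227, 8, 37)
[[0.60213604 0.34267927 0.022     ]
 [0.63104189 0.35163279 0.022     ]]
17.210254616538403
```

>>> move_arm(
  motion=[100,0.001,0.0015,0.025,0,0,0,100,0,0,0.025,0,0,0,100,0,0,0.025,0,0,0,100,0,0,0.025,0,0,0,100,0,0,0.025,0,0,0,100,0,0,0.025,0,0,0,100,0,0,0.02,0,0,0,100,0,0,0.007,0,0,0,0,0,0,0,0,0,0,0,0,0,0,0,0,0,0,0,0,0,0,0,0,0,0,0,0,0,0,0],
)

```text
time: 2.98
eef_pos: [0.5075, 0.3159, 0.0622]
tcp_rot: [0.001, -0.146, 0.989, 0.0]
ft_force: [-0.3, -0.5, 0.3]
width: 0.76
gripper_force: 0.0
```

>>> move_arm(
  motion=[0,0,0,0,0,0,0,0,0,0,0,0,0,0,0,0,0,0,0,0,0,0,0,0,0,0,0,0,0,0,0,0,0,0,0],
)

```text
time: 3.4
eef_pos: [0.5071, 0.3153, 0.0607]
tcp_rot: [0.0, -0.146, 0.989, -0.0]
ft_force: [-0.2, -0.5, -0.0]
width: 0.407
gripper_force: 0.0
```

```bash
python3 - <<'E'
from h import *; from plant import r
go(r.sense(),(.507,.313,.2),106.7)
E
```

```text
t 3.4 pos [0.5071 0.3153 0.0607] yaw 106.77 tilt [0. 0.] F [-0.2 -0.5 -0. ] w 0.407 tau [ 0.04 -0.01  0.03]
 turn z 0.07 shift [ 0.0008 -0.0022 -0.1393]
```

>>> move_arm(
  motion=[0,0,0,0,0,0,0,0,0,0,0,0,0,0,0,0,0,0,0,0,0,0,0,0,0,0,0,0,0,0,0,0,0,0,0,0,0,0,-0.003,0,0,0,0,0,0,-0.008,0,0,0,0,0,0,-0.015,0,0,0,0,0,0,-0.02,0,0,0,0,0,0,-0.02,0,0,0,0,0,0,-0.02,0,0,0,0,0,0,-0.02,0,0,0],
)

```text
time: 4.4
eef_pos: [0.5068, 0.3152, 0.1679]
tcp_rot: [-0.0, -0.146, 0.989, -0.0]
ft_force: [0.2, 1.1, -5.5]
width: 0.259
gripper_force: 30.0
```

>>> move_arm(
  motion=[0,0,0,-0.02,0,0,0,0,0,0,-0.01,0,0,0,0,0,0,-0.004,0,0,0,0,0,0,0,0,0,3.35,0,0,0,0,0,0,3.35,0,0,0,0,0,0,0],
)

```text
time: 4.9
eef_pos: [0.5068, 0.3152, 0.1995]
tcp_rot: [-0.001, -0.086, 0.996, -0.0]
ft_force: [0.6, -0.1, -5.5]
width: 0.257
gripper_force: 30.0
```

```bash
python3 - <<'E'
from h import *; from plant import r
go(r.sense(),(.515,.0205,.2),100)
E
```

```text
t 4.9 pos [0.5068 0.3152 0.1995] yaw 99.91 tilt [-0.07 -0.04] F [ 0.6 -0.1 -5.5] w 0.257 tau [0.04 0.08 0.02]
 turn z -0.09 shift [ 0.0431 -0.2916 -0.0003]
```

Lifted at 30 N grip, with about 5.5 N of weight. I'll go halfway and look at the screw with the wrist camera from there.

>>> move_arm(
  motion=[0,0.002,-0.012,0,0,0,0,0,0.004,-0.025,0,0,0,0,0,0.004,-0.025,0,0,0,0,0,0.004,-0.025,0,0,0,0,0,0.004,-0.025,0,0,0,0,0,0.004,-0.025,0,0,0,0,0,0.004,-0.025,0,0,0,0,0,0.002,-0.013,0,0,0,0,0,0,0,0,0,0,0,0,0,0,0,0,0,0,0,0,0,0,0,0,0],
)

```text
time: 5.82
eef_pos: [0.51, 0.1385, 0.2004]
tcp_rot: [-0.0, -0.088, 0.996, 0.0]
ft_force: [-0.5, 0.5, -5.9]
width: 0.258
gripper_force: 30.0
```

```bash
python3 - <<'E'
from h import *; from plant import r
s=r.sense();go(s,(.515,.0205,.2),100)
P=r.camera_params("wrist");im,d=r.camera("wrist");cv2.imwrite("pics/w2.png",im);np.savez("pics/w2.npz",im=im,d=d,**P)
E
```

```text
t 5.82 pos [0.51   0.1385 0.2004] yaw 100.12 tilt [-0.02  0.01] F [-0.5  0.5 -5.9] w 0.258 tau [ 0.05 -0.02 -0.03]
 turn z 0.12 shift [ 0.0156 -0.1171  0.0004]
```

View pics/w2.png

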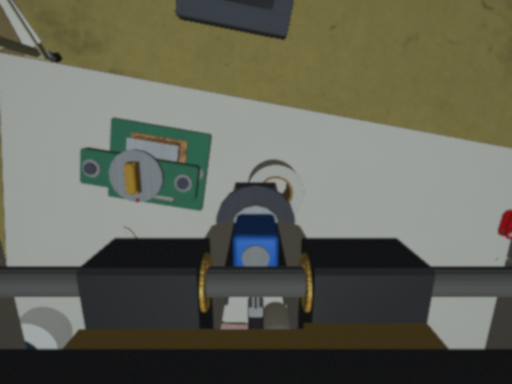

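In this view the collar is at (135,176) with the brass head at (132,178) and the red mark at (137,200). The held post top is near (256,257) and the disc at (256,215). I'll measure the screw and the key's offset in the grasp.

```bash
python3 - <<'E'
from h import *; from plant import r
P=dict(np.load("pics/w2.npz"));im=P["im"];s=r.sense();e,M=pose(s)
# collar
m=mask(im,(0,0,95),(180,75,200),(100,140,170,210))|mask(im,(12,110,60),(30,255,255),(115,155,150,200))
m=cv2.morphologyEx(m,cv2.MORPH_OPEN,np.ones((9,9)));c=big(m);(u,v),ax,a=cv2.fitEllipse(c)
p=ray(P,[(u,v)],.076)[0];print("collar",(u,v),ax,"exp diam px",.052*P["mtx"][0,0]/np.median(P["d"][165:175,145:150]),p.round(4))
b=big(mask(im,(12,110,90),(30,255,255),(115,155,150,200)));rc=cv2.minAreaRect(b);print("brass",rc)
bx=ray(P,cv2.boxPoints(rc),.092);print(bx.round(4),bx.mean(0).round(4))
for k in (bx[1]-bx[0],bx[2]-bx[1]):print(np.linalg.norm(k),np.degrees(np.arctan2(k[1],k[0])))
rm=mask(im,(170,90,60),(180,255,255),(125,190,150,210))|mask(im,(0,120,60),(6,255,255),(125,190,150,210));ys,xs=np.nonzero(rm);q=ray(P,[(xs.mean(),ys.mean())],.076)[0]
print("mark",xs.mean(),ys.mean(),len(xs),q.round(4));k=q-p;print(np.linalg.norm(k),np.degrees(np.arctan2(k[1],k[0])))
# brass depth check and post
D=P["d"];print("depth brass",D[174:184:3,132],"collar",D[176,150])
b=big(mask(im,(105,110,60),(125,255,255),(220,200,295,270)));print("post",cv2.boundingRect(b))
z=e[2]+.0133
g=ray(P,[(256,257)],z)[0];print("post top guess",g.round(4),"in tool",(M.T@(g-e)).round(4))
cv2.imwrite("pics/c2.png",np.hstack([cv2.resize(im[130:220,75:165],None,fx=4,fy=4,interpolation=2),cv2.resize(im[180:270,205:305],None,fx=4,fy=4,interpolation=2)]))
E
```

```text
collar (134.36373901367188, 175.6342315673828) (52.69355392456055, 80.15906524658203) exp diam px 54.15570889744644 [0.5146 0.0205 0.076 ]
brass ((130.3664093017578, 178.1563720703125), (31.221649169921875, 11.340906143188477), 82.14668273925781)
[[0.5012 0.0155 0.092 ]
 [0.498  0.0253 0.092 ]
 [0.526  0.0313 0.092 ]
 [0.5293 0.0212 0.092 ]] [0.5136 0.0233 0.092 ]
0.010345108332903126 107.88373305296368
0.028676819089931388 11.966350828020094
mark 137.0 199.5 6 [0.5382 0.0248 0.076 ]
0.02392564463918804 10.349766112463898
depth brass [0.25936353 0.26184833 0.26112175 0.26200715] collar 0.27537644
post (232, 233, 47, 34)
post top guess [0.5102 0.1386 0.2137] in tool [-0.0001 -0.0002 -0.0133]
```

View pics/c2.png

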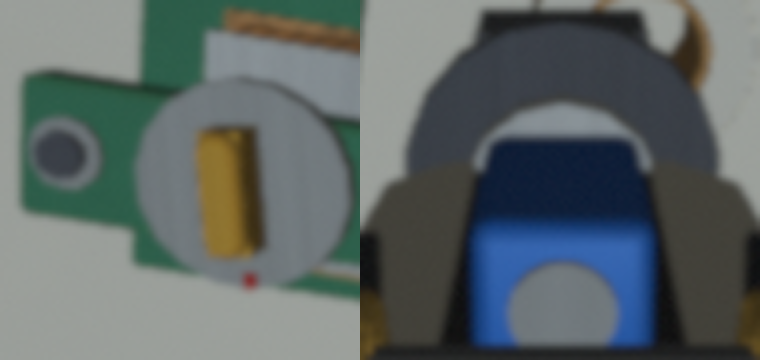

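The collar, the mark and the brass top agree on a screw centre of about (0.515, 0.0205) and a yaw of 10.2°. The key sits about 0.5 mm off the TCP along x. Next I move over the screw and re-check.

>>> move_arm(
  motion=[0,0.0016,-0.011,0,0,0,0,0,0.0028,-0.02,0,0,0,0,0,0.0035,-0.025,0,0,0,0,0,0.0035,-0.025,0,0,0,0,0,0.003,-0.021,0,0,0,0,0,0.0015,-0.011,0,0,0,0,0,0.0004,-0.004,0,0,0,0,0,0,0,0.015,0,0,0,0,0,0,0.015,0,0,0,0,0,0,0.01,0,0,0,0,0,0,0,0,0,0,0,0,0,0,0,0,0],
)

```text
time: 6.87
eef_pos: [0.5144, 0.0206, 0.1606]
tcp_rot: [-0.0, -0.088, 0.996, 0.0]
ft_force: [0.6, -0.2, -5.1]
width: 0.257
gripper_force: 30.0
```

```bash
python3 - <<'E'
from h import *; from plant import r
s=r.sense();go(s,(.5145,.0205,.1367),100.2)
for n in("wrist","top"):
    P=r.camera_params(n);im,d=r.camera(n);np.savez(f"pics/{n}3.npz",im=im,d=d,**P)
    cv2.imwrite(f"pics/{n}3.png",im)
a=cv2.imread("pics/wrist3.png")[100:290,130:380];b=cv2.imread("pics/top3.png")[160:260,320:400]
cv2.imwrite("pics/c3.png",np.hstack([cv2.resize(a,(500,380)),cv2.resize(b,(300,380))]))
E
```

```text
t 6.87 pos [0.5144 0.0206 0.1606] yaw 100.12 tilt [-0.05  0.  ] F [ 0.6 -0.2 -5.1] w 0.257 tau [0.04 0.03 0.02]
 turn z -0.08 shift [-0.0001 -0.0001  0.0239]
```

View pics/c3.png

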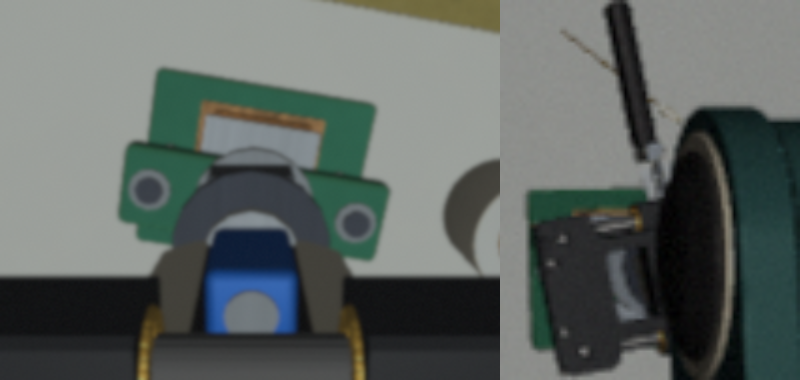

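The view shows the disc centred over the collar, with the socket symmetric between the bridge bolts, and the lever is free. Lowering gently.

>>> move_arm(
  motion=[0,0,0,0.003,0,0,0,0,0,0,0.003,0,0,0,0,0,0,0.002,0,0,0,0,0,0,0.002,0,0,0,0,0,0,0.002,0,0,0,0,0,0,0,0,0,0,0,0,0,0,0,0,0],
)

```text
time: 7.55
eef_pos: [0.5145, 0.0201, 0.1486]
tcp_rot: [-0.0, -0.088, 0.996, 0.0]
ft_force: [1.0, -0.4, -5.7]
width: 0.254
gripper_force: 30.0
```

```bash
python3 - <<'E'
from h import *; from plant import r
go(r.sense(),(.5145,.0205,.1367),100.2)
E
```

```text
t 7.55 pos [0.5145 0.0201 0.1486] yaw 100.08 tilt [-0.01  0.  ] F [ 1.  -0.4 -5.7] w 0.254 tau [0.02 0.02 0.02]
 turn z -0.12 shift [-0.0001  0.0004  0.0119]
```

Already 4 mm below the head's top with no contact force, so the head is in the recess. Continuing.

>>> move_arm(
  motion=[0,0,0,0.002,0,0,0,0,0,0,0.002,0,0,0,0,0,0,0.002,0,0,0,0,0,0,0.002,0,0,0,0,0,0,0.001,0,0,0,0,0,0,0.001,0,0,0,0,0,0,0.0006,0,0,0,0,0,0,0,0,0,0,0,0,0,0,0,0,0],
)

```text
time: 8.3
eef_pos: [0.5146, 0.0201, 0.1381]
tcp_rot: [0.0, -0.088, 0.996, -0.0]
ft_force: [0.1, 0.2, -5.3]
width: 0.255
gripper_force: 30.0
```

```bash
python3 - <<'E'
from h import *; from plant import r
go(r.sense(),(.5145,.0205,.1367),100.2)
E
```

```text
t 8.3 pos [0.5146 0.0201 0.1381] yaw 100.08 tilt [ 0. -0.] F [ 0.1  0.2 -5.3] w 0.255 tau [-0.03  0.03  0.01]
 turn z -0.12 shift [-0.      0.0004  0.0014]
```

>>> move_arm(
  motion=[0,0,0,0.0006,0,0,0,0,0,0,0.0006,0,0,0,0,0,0,0.0004,0,0,0,0,0,0,0,0,0,0,0,0,0,0,0,0,0],
)

```text
time: 8.72
eef_pos: [0.5146, 0.0201, 0.1366]
tcp_rot: [0.0, -0.088, 0.996, -0.0]
ft_force: [0.0, 0.1, -3.5]
width: 0.257
gripper_force: 30.0
```

>>> move_arm(
  motion=[0,0,0,0.0003,0,0,0,0,0,0,0,0,0,0,100,0,0,0,0,0,0,100,0,0,0,0,0,0,100,0,0,0,0,0,0,100,0,0,0,0,0,0,100,0,0,0,0,0,0,100,0,0,0,0,0,0],
)

```text
time: 9.38
eef_pos: [0.5146, 0.0201, 0.1362]
tcp_rot: [0.0, -0.088, 0.996, -0.0]
ft_force: [0.3, -0.7, -0.8]
width: 0.639
gripper_force: 0.0
```

```bash
python3 - <<'E'
from h import *; from plant import r
go(r.sense(),(.5145,.0205,.1367),100.2)
P=r.camera_params("wrist");im,d=r.camera("wrist");np.savez("pics/w4.npz",im=im,d=d,**P)
cv2.imwrite("pics/w4.png",im)
b=big(mask(im,(105,110,120),(125,255,255),(200,200,310,275)));print(cv2.boundingRect(b))
x,y,w,h=cv2.boundingRect(b);print(ray(P,[(x+w/2,y+h/2),(x+w/2,y+w/2)],.150),d[y:y+h:5,x+5].round(3))
E
```

```text
t 9.38 pos [0.5146 0.0201 0.1362] yaw 100.08 tilt [ 0. -0.] F [ 0.3 -0.7 -0.8] w 0.639 tau [ 0.04 -0.02  0.02]
 turn z -0.12 shift [-0.      0.0004 -0.0005]
(234, 237, 43, 29)
[[0.51148689 0.01932889 0.15      ]
 [0.51533067 0.02001308 0.15      ]] [0.144 0.144 0.145 0.145 0.146 0.146]
```

>>> move_arm(
  motion=[100,0,0,-0.01,0,0,0,100,0,0,-0.02,0,0,0,100,0,0,-0.025,0,0,0,100,0,0,-0.025,0,0,0,100,0,0,-0.015,0,0,0,100,0,0,0,0,0,0],
)

```text
time: 9.93
eef_pos: [0.5155, 0.0201, 0.2353]
tcp_rot: [0.003, -0.088, 0.996, -0.0]
ft_force: [0.6, -0.2, -0.2]
width: 0.995
gripper_force: 0.0
```

```bash
python3 - <<'E'
from h import *; from plant import r
go(r.sense(),(.5145,.0205,.1367),100.2)
P=r.camera_params("wrist");im,d=r.camera("wrist");np.savez("pics/w5.npz",im=im,d=d,**P)
cv2.imwrite("pics/w5.png",im[90:300,150:370].repeat(2,0).repeat(2,1))
E
```

```text
t 9.93 pos [0.5155 0.0201 0.2353] yaw 100.07 tilt [ 0.29 -0.  ] F [ 0.6 -0.2 -0.2] w 0.995 tau [ 0.04 -0.03 -0.05]
 turn z -0.13 shift [0.0014 0.0007 0.0985]
```

View pics/w5.png

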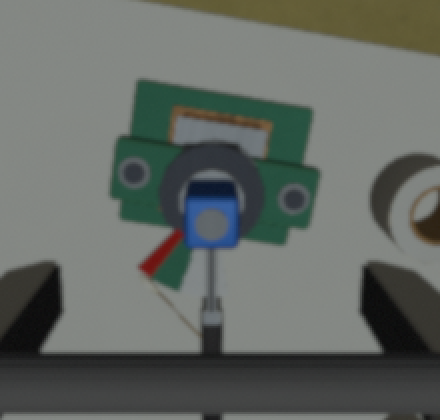

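The key stands seated and level, and the lever lies along the tool's x. I'll go out along the lever and straddle the black grip.

>>> move_arm(
  motion=[100,-0.02,0,0,0,0,0,100,-0.03,0,0,0,0,0,100,-0.03,0,0,0,0,0,100,-0.02,0,0,0,0,0,100,-0.01,0,0,0,0,0,100,0,0,0.02,0,0,0,100,0,0,0.02,0,0,0,100,0,0,0,0,0,0],
)

```text
time: 10.65
eef_pos: [0.6211, 0.0393, 0.1861]
tcp_rot: [-0.003, -0.088, 0.996, 0.0]
ft_force: [-0.3, -0.1, -0.9]
width: 1.002
gripper_force: 0.0
```

```bash
python3 - <<'E'
from h import *; from plant import r
a=np.radians(10.1);go(r.sense(),(.5148+.111*np.cos(a),.0201+.111*np.sin(a),.092),100.1)
P=r.camera_params("wrist");im,d=r.camera("wrist");np.savez("pics/w6.npz",im=im,d=d,**P)
cv2.imwrite("pics/w6.png",im)
E
```

```text
t 10.65 pos [0.6211 0.0393 0.1861] yaw 100.08 tilt [-0.37 -0.01] F [-0.3 -0.1 -0.9] w 1.002 tau [0.02 0.08 0.03]
 turn z -0.02 shift [-0.0036 -0.0003  0.0941]
```

View pics/w6.png

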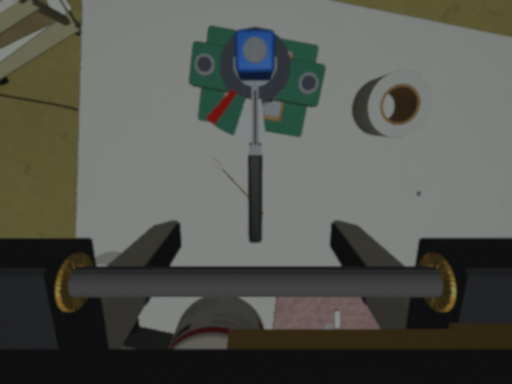

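The view shows the lever centred between the fingers (x≈255), with the grip ending at about (255,240). The scale is readable at (225,105) and the jar is clear behind. Descending and closing on the grip.

>>> move_arm(
  motion=[100,-0.002,0,0.015,0,0,0,100,-0.002,0,0.02,0,0,0,100,0,0,0.02,0,0,0,100,0,0,0.02,0,0,0,100,0,0,0.012,0,0,0,50,0,0,0.006,0,0,0,0,0,0,0,0,0,0,0,0,0,0,0,0,0,0,0,0,0,0,0,0,0,0,0,0,0,0,0,0,0,0,0,0,0,0,0,0,0,0,0,0,0],
)

```text
time: 11.7
eef_pos: [0.627, 0.04, 0.0987]
tcp_rot: [0.0, -0.088, 0.996, -0.0]
ft_force: [-0.2, -0.3, 0.6]
width: 0.545
gripper_force: 0.0
```

>>> move_arm(
  motion=[0,0,0,0,0,0,0,0,0,0,0,0,0,0,0,0,0,0,0,0,0,0,0,0,0,0,0,0,0,0,0,0,0,0,0],
)

```text
time: 12.12
eef_pos: [0.6268, 0.0401, 0.0981]
tcp_rot: [-0.0, -0.088, 0.996, -0.0]
ft_force: [0.1, 0.2, 0.1]
width: 0.185
gripper_force: 0.0
```

```bash
python3 - <<'E'
from h import *; from plant import r
a=np.radians(10.1);go(r.sense(),(.5148+.111*np.cos(a),.0201+.111*np.sin(a),.092),100.1)
E
```

```text
t 12.12 pos [0.6268 0.0401 0.0981] yaw 100.08 tilt [-0. -0.] F [0.1 0.2 0.1] w 0.185 tau [0.06 0.08 0.02]
 turn z -0.02 shift [ 0.0028 -0.      0.0061]
```

>>> move_arm(
  motion=[22,0.001,0,0.003,0,0,0,22,0.001,0,0.003,0,0,0,0,0,0,0,0,0,0,0,0,0,0,0,0,0,0,0,0,0,0,0,0,0,0,0,0,0,0,0,0,0,0,0,0,0,0],
)

```text
time: 12.7
eef_pos: [0.6246, 0.0397, 0.092]
tcp_rot: [-0.0, -0.088, 0.996, -0.0]
ft_force: [-3.0, -0.3, -1.8]
width: 0.127
gripper_force: 30.0
```

```bash
python3 - <<'E'
from h import *; from plant import r
go(r.sense(),(.5148,.0201,.092),100.1)
P=r.camera_params("wrist");im,d=r.camera("wrist");np.savez("pics/w7.npz",im=im,d=d,**P)
for nm,lo,hi in(("blue",(105,110,120),(125,255,255)),("red",(172,120,60),(180,255,255)),("red2",(0,150,60),(5,255,255)),("green",(60,90,20),(90,255,255))):
    c=big(mask(im,lo,hi,(150,0,340,200)));print(nm,cv2.minAreaRect(c),cv2.contourArea(c))
E
```

```text
t 12.7 pos [0.6246 0.0397 0.092 ] yaw 100.08 tilt [-0.03 -0.  ] F [-3.  -0.3 -1.8] w 0.127 tau [-0.1   0.32  0.04]
 turn z -0.02 shift [ 1.116e-01 -0.000e+00  1.000e-04]Traceback (most recent call last):
  File "<stdin>", line 5, in <module>
  File "h.py", line 11, in big
    c=max(cv2.findContours(m,cv2.RETR_EXTERNAL,cv2.CHAIN_APPROX_NONE)[0],key=cv2.contourArea);return c
ValueError: max() iterable argument is empty
```

The black grip is held (12 mm) at radius 111.6 mm. I'll swing clockwise along the arc, 2° per row, then check the force.

>>> move_arm(
  motion=[0,7e-05,-0.0039,0,0,0,2,0,7e-05,-0.0039,0,0,0,2,0,7e-05,-0.0039,0,0,0,2,0,7e-05,-0.0039,0,0,0,2,0,7e-05,-0.0039,0,0,0,2,0,7e-05,-0.0039,0,0,0,2,0,7e-05,-0.0039,0,0,0,2,0,7e-05,-0.0039,0,0,0,2,0,0,0,0,0,0,0],
)

```text
time: 13.5
eef_pos: [0.6257, 0.0086, 0.092]
tcp_rot: [-0.0, 0.053, 0.999, 0.0]
ft_force: [-2.8, 4.0, -1.6]
width: 0.125
gripper_force: 30.1
```

```bash
cat > sw.py <<'E'
from h import *; from plant import r
def st(s,ax=(.5148,.0201)):
    e,M=pose(s);d=e[:2]-ax;R_=np.hypot(*d);phi=np.degrees(np.arctan2(d[1],d[0]));F=s["ft_force"]
    t=np.array([-d[1],d[0]])/R_
    print("t",round(s["time"],2),"R",R_.round(4),"phi",phi.round(2),"yaw-90",(yaw(M)-90).round(2),"z",e[2].round(4),"Ftan",(F[:2]@t).round(2),"Frad",(F[:2]@d/R_).round(2),"Fz",F[2].round(1),"tz",s["wrist_torque"].round(2),"torque->angle",((F[:2]@t*R_+s["wrist_torque"][2])/1.8).round(3),"w",round(s["width"],3))
E
python3 - <<'E'
from sw import *
st(r.sense())
P=r.camera_params("wrist");im,d=r.camera("wrist");cv2.imwrite("pics/w8.png",im);np.savez("pics/w8.npz",im=im,d=d,**P)
for nm,z in(("post",(.5148,.0201,.15)),("scale",(.5148+.05,.0201-.03,.09))):
    q=np.linalg.inv(P["world_from_camera"])@np.r_[z,1];q=P["mtx"]@q[:3];print(nm,(q[:2]/q[2]).round(0))
E
```

```text
t 13.5 R 0.1115 phi -5.94 yaw-90 -6.04 z 0.092 Ftan 3.67 Frad -3.2 Fz -1.6 tz [ 0.68  0.54 -0.2 ] torque->angle 0.118 w 0.125
post [255. -50.]
scale [207. 139.]
```

The torque implies a lever angle of about 0.12 rad, which fits 16° of swing less about 0.15 rad of play. I'll swing on by 14° and read the scale.

>>> move_arm(
  motion=[0,7e-05,-0.0039,0,0,0,2,0,7e-05,-0.0039,0,0,0,2,0,7e-05,-0.0039,0,0,0,2,0,7e-05,-0.0039,0,0,0,2,0,7e-05,-0.0039,0,0,0,2,0,7e-05,-0.0039,0,0,0,2,0,7e-05,-0.0039,0,0,0,2],
)

```text
time: 14.13
eef_pos: [0.6196, -0.0172, 0.092]
tcp_rot: [-0.0, 0.173, 0.985, 0.001]
ft_force: [-3.9, 7.8, -1.7]
width: 0.127
gripper_force: 30.0
```

```bash
python3 - <<'E'
from sw import *
st(r.sense())
P=r.camera_params("wrist");im,d=r.camera("wrist");np.savez("pics/w9.npz",im=im,d=d,**P)
n,Q=im,P
W=P["world_from_camera"]
cv2.imwrite("pics/w9.png",cv2.resize(im[0:230,130:380],None,fx=2.4,fy=2.4,interpolation=2))
E
```

```text
t 14.13 R 0.1112 phi -19.57 yaw-90 -19.92 z 0.092 Ftan 6.03 Frad -6.27 Fz -1.7 tz [ 1.28  0.6  -0.04] torque->angle 0.353 w 0.127
```

View pics/w9.png

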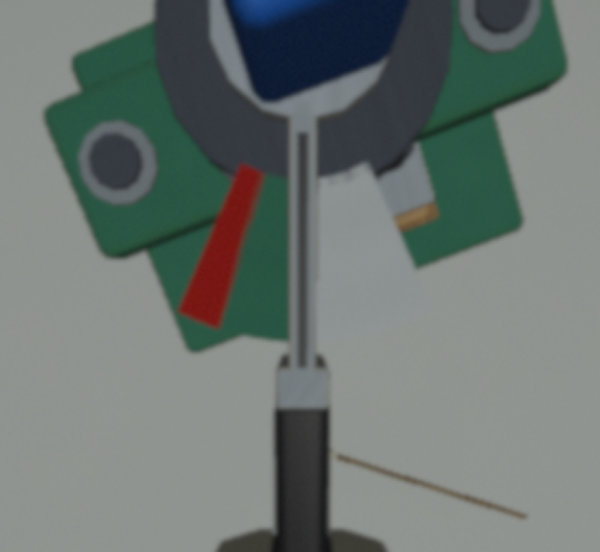

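The line at x≈303 stands just inside the green, clear of the red at x≈200-260, consistent with about 0.35 rad. I'll add 6° to reach mid-band, then hold.

>>> move_arm(
  motion=[0,0.0002,-0.0029,0,0,0,1.5,0,0.0002,-0.0029,0,0,0,1.5,0,0.0002,-0.0029,0,0,0,1.5,0,0.0001,-0.0029,0,0,0,1.5,0,0,0,0,0,0,0,0,0,0,0,0,0,0],
)

```text
time: 14.68
eef_pos: [0.615, -0.0276, 0.0922]
tcp_rot: [0.0, 0.224, 0.975, 0.001]
ft_force: [0.4, 8.4, -1.9]
width: 0.123
gripper_force: 30.0
```

```bash
python3 - <<'E'
from sw import *
s=r.sense();st(s)
P=r.camera_params("wrist");im,d=r.camera("wrist");np.savez("pics/w10.npz",im=im,d=d,**P)
# red wedge's edges, white wedge's edges, and the lever line, as bearings about the axis on the scale plane
ax=np.array([.5148,.0201]);
def brg(m,z=.090,r0=.036,r1=.052):
    v,u=np.nonzero(m);q=ray(P,np.c_[u,v],z)[:,:2]-ax;rr=np.hypot(*q.T);k=(rr>r0)&(rr<r1);a=np.degrees(np.arctan2(q[k,1],q[k,0]));return np.percentile(a,[2,50,98]).round(1),k.sum()
red=mask(im,(172,120,60),(180,255,255),(100,0,400,200))|mask(im,(0,120,60),(6,255,255),(100,0,400,200))
print("red",brg(red)); dk=mask(im,(0,0,0),(180,120,75),(245,50,270,150));print("line",brg(dk))
e,M=pose(s)
q=ray(P,[(256,100),(256,140)],.098)[:,:2]-ax;print(q,np.degrees(np.arctan2(q[:,1],q[:,0])))
E
```

```text
t 14.68 R 0.111 phi -25.44 yaw-90 -25.84 z 0.0922 Ftan 7.75 Frad -3.24 Fz -1.9 tz [ 1.2  -0.09 -0.05] torque->angle 0.449 w 0.123
red (array([-48.6, -43.6, -38.6]), np.int64(514))
line (array([-25. , -24.8, -23.9]), np.int64(34))
[[ 0.03105871 -0.01367481]
 [ 0.04780604 -0.02176859]] [-23.76337496 -24.48225588]
```

Torque reads 0.45 rad, and the line stands about 13° short of the red: well inside the green. Hold a bit over a second.

>>> move_arm(
  motion=[0,0,0,0,0,0,0,0,0,0,0,0,0,0,0,0,0,0,0,0,0,0,0,0,0,0,0,0,0,0,0,0,0,0,0,0,0,0,0,0,0,0,0,0,0,0,0,0,0,0,0,0,0,0,0,0,0,0,0,0,0,0,0,0,0,0,0,0,0,0,0,0,0,0,0,0,0],
)

```text
time: 15.65
eef_pos: [0.6151, -0.0274, 0.0922]
tcp_rot: [0.0, 0.223, 0.975, 0.001]
ft_force: [0.2, 7.1, -2.2]
width: 0.125
gripper_force: 30.0
```

```bash
python3 - <<'E'
from sw import *
st(r.sense())
E
```

```text
t 15.65 R 0.111 phi -25.37 yaw-90 -25.81 z 0.0922 Ftan 6.52 Frad -2.84 Fz -2.2 tz [ 1.17 -0.15  0.02] torque->angle 0.415 w 0.125
```

>>> move_arm(
  motion=[0,0,0,0,0,0,0,0,0,0,0,0,0,0,0,7e-05,0.0039,0,0,0,-2,0,7e-05,0.0039,0,0,0,-2,0,7e-05,0.0039,0,0,0,-2,0,7e-05,0.0039,0,0,0,-2,0,7e-05,0.0039,0,0,0,-2,0,7e-05,0.0039,0,0,0,-2,0,7e-05,0.0039,0,0,0,-2,0,7e-05,0.0039,0,0,0,-2,0,7e-05,0.0039,0,0,0,-2,0,7e-05,0.0039,0,0,0,-2],
)

```text
time: 16.65
eef_pos: [0.6256, 0.0096, 0.0922]
tcp_rot: [0.0, 0.05, 0.999, 0.0]
ft_force: [-0.8, 3.5, -1.8]
width: 0.127
gripper_force: 30.0
```

```bash
python3 - <<'E'
from sw import *
st(r.sense())
E
```

```text
t 16.65 R 0.1113 phi -5.42 yaw-90 -5.73 z 0.0922 Ftan 3.39 Frad -1.08 Fz -1.8 tz [ 0.49  0.14 -0.14] torque->angle 0.131 w 0.127
```

>>> move_arm(
  motion=[0,7e-05,0.0039,0,0,0,-2,0,7e-05,0.0039,0,0,0,-2,0,7e-05,0.0039,0,0,0,-2,0,4e-05,0.0029,0,0,0,-1.5,0,0,0,0,0,0,0,0,0,0,0,0,0,0],
)

```text
time: 17.15
eef_pos: [0.6262, 0.0237, 0.0923]
tcp_rot: [0.0, -0.014, 1.0, 0.0]
ft_force: [1.6, 1.8, -2.3]
width: 0.125
gripper_force: 30.0
```

```bash
python3 - <<'E'
from sw import *
st(r.sense())
E
```

```text
t 17.15 R 0.1114 phi 1.83 yaw-90 1.58 z 0.0923 Ftan 1.74 Frad 1.66 Fz -2.3 tz [ 0.24 -0.18 -0.17] torque->angle 0.014 w 0.125
```

The spring is relaxed (about 0.01 rad). I'll release and withdraw straight up.

>>> move_arm(
  motion=[0,3e-05,0.0019,0,0,0,-1,100,0,0,0,0,0,0,100,0,0,0,0,0,0,100,0,0,0,0,0,0,100,0,0,0,0,0,0,100,0,0,0,0,0,0,100,0,0,0,0,0,0,100,0,0,0,0,0,0,100,0,0,-0.01,0,0,0,100,0,0,-0.02,0,0,0,100,0,0,-0.025,0,0,0,100,0,0,-0.025,0,0,0],
)

```text
time: 18.15
eef_pos: [0.6256, 0.0254, 0.1736]
tcp_rot: [-0.0, -0.022, 1.0, 0.0]
ft_force: [0.4, -0.1, -0.0]
width: 0.862
gripper_force: 0.0
```

>>> move_arm(
  motion=[100,0,0,-0.025,0,0,0,100,0,0,-0.02,0,0,0,100,0,0,0,0,0,0,100,0,0,0,0,0,0,100,0,0,0,0,0,0,100,0,0,0,0,0,0],
)

```text
time: 18.65
eef_pos: [0.6255, 0.0254, 0.216]
tcp_rot: [-0.001, -0.022, 1.0, 0.0]
ft_force: [0.5, 0.1, -0.3]
width: 1.0
gripper_force: 0.0
```

```bash
python3 - <<'E'
from sw import *
s=r.sense();st(s)
P=r.camera_params("wrist");im,d=r.camera("wrist");np.savez("pics/w11.npz",im=im,d=d,**P)
b=big(mask(im,(105,110,120),(125,255,255),(150,0,360,120)));rc=cv2.minAreaRect(b);p=ray(P,[rc[0]],.15);print("post",rc,p.round(4))
M=np.linalg.inv(P["world_from_camera"]);q=P["mtx"]@(M@np.array([p[0][0],p[0][1],.15,1]))[:3];u,v=map(int,rc[0]);dd=d[v-2:v+3,u-2:u+3].mean()
print("post top z",(P["world_from_camera"]@np.r_[np.linalg.inv(P["mtx"])@[u,v,1]*dd,1])[2].round(4))
g=mask(im,(0,0,0),(180,255,60),(215,135,295,235));c=big(g);f=cv2.fitLine(c,2,0,.01,.01).ravel();w=ray(P,[f[2:]-15*f[:2],f[2:]+15*f[:2]],.098);k=w[1]-w[0];print("lever yaw",np.degrees(np.arctan2(k[1],k[0])),w.round(3))
E
```

```text
t 18.65 R 0.1108 phi 2.73 yaw-90 2.58 z 0.216 Ftan 0.1 Frad 0.53 Fz -0.3 tz [ 0.01 -0.03  0.01] torque->angle 0.014 w 1.0
post ((256.5, 55.5), (31.0, 29.0), 90.0) [[0.5145 0.0211 0.15  ]]
post top z 0.1512
lever yaw -178.57807887713923 [[0.633 0.024 0.098]
 [0.604 0.023 0.098]]
```

The key is still seated: post top at z ≈ 0.151 over the screw, lever back at zero, and the gripper is clear. Handing in.

```bash
python3 -c "
from plant import r
print(r.finish_job())"
```

```text
the job is handed in; nothing more can be done
None
```

The job is handed in at about 18.7 s: the key was seated on the screw, the lever held in the green for about 1.2 s (about 0.42–0.45 rad by wrist torque), then let back, released and left seated; the screw mark was hidden under the key, so I infer it did not turn from the roughly 0.8 N m applied against its 2.2 N m limit.

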